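Flip back the guard lid and start the bench mill

TASK

Start the bench mill from its start box, the one with the yellow lid: with a fingertip under the lip, flip the yellow guard lid up and over until it leans back and stays open by itself and let go of it, then press the green button beneath it fully down and let it come back up, taking the hand away. Work gently and only by touch: do not lift, shove or carry the box, leave the blue-lidded box shut, and leave everything else on the bench where it is.

Things in the scene. Friction and masses are not known exactly. Their poses are not given: they have to be found in the camera images.
- mill_box: the mill's grey start box, 110 (x) x 130 (y) x 65 mm high, 2.5 kg, standing loose on the bench; origin at the centre of its underside; its +x axis points level from the lip side to the hinge side, within about 20 degrees of the world's +x, its z is up
- mill_lid (a joint): angle of the yellow guard lid, rad: 0 shut, grows as the lip side rises; at the stop, 2.0, it leans back beyond the hinge. Free hinge: let go below about 1.57 it drops shut, above that it falls back to the stop. Plate 112 mm from hinge to front edge, 130 wide, 5 thick, about 0.13 kg; its underside is at hinge height, 66 mm above the bench when shut
- mill_lip (a point): middle of the front edge of the yellow lid's finger lip, on its underside; moves with the lid; 146 mm from the hinge. The lip, 70 mm wide and 5 mm thick, goes on in the plane of the lid and overhangs the box's front wall by 36 mm; shut, it is 66 mm above the bench with nothing beneath, and its front edge is 91 mm in front of the box's centre
- mill_hinge (a point): middle of the yellow lid's hinge axis, which runs level along the box's y, 55 mm behind the box's centre and 66 mm above the bench
- mill_button (a joint): how far the green button of the mill's box is pressed, m: 0 up, 0.006 fully down; a spring, fully down takes 5 N
- mill_button_top (a point): centre of the top face of the mill's green button, 36 mm across, pressed straight down; in the middle of the open well of the box (98 x 118 mm inside, rim 65 mm above the bench), covered by the shut lid
- vac_box: the dust extractor's box, same as the mill's but with a blue lid; not to be touched: grey start box, 110 (x) x 130 (y) x 65 mm high, 2.5 kg, standing loose on the bench; origin at the centre of its underside; its +x axis points level from the lip side to the hinge side, within about 20 degrees of the world's +x, its z is up
- vac_lid (a joint): hinge angle of the blue lid, rad: 0 shut; same lid as the yellow one
- screw_jar: small clear jar of screws with a steel cap, 36 mm across, 50 mm high, standing between the two boxes; not to be touched; origin at the centre of its underside
- tape: yellow tape measure lying flat, 65 x 62 x 36 mm, beyond and between the two boxes; not to be touched; origin at the centre of its underside
- glue: white glue bottle with an orange cap, 44 mm across, 120 mm high, at the left; not to be touched; origin at the centre of its underside
- driver: red-handled screwdriver lying at the left; not to be touched; origin at the middle of its length
- spanner: steel spanner lying at the right; not to be touched; origin at the middle of its length
- mug: blue mug, 80 mm across, 90 mm high, at the right; not to be touched; origin at the centre of its underside

How it is judged (in metres and radians):
On the way, in this order (a step that is already met when the one before it is completed fails the run):
1. the yellow lid is open beyond 1.85 rad (against its stop), still, and no longer touched (value of joint mill_lid above 1.85 rad and velocity of joint mill_lid below 0.1 rad/s and contact force between the arm and mill_box below 0.05 N), for 0.2 s.
2. the mill's green button is pressed at least 5 of its 6 mm with the lid open (value of joint mill_button above 0.005 m and value of joint mill_lid above 1.85 rad), for 0.05 s.
At the end, for the whole second after the job is handed in: the yellow lid rests open by itself beyond 1.85 rad, the green button is back up (within 1.5 mm), the blue lid is shut (below 0.1 rad), and both boxes stand upright within 20 mm of where they began (value of joint mill_lid above 1.85 rad and velocity of joint mill_lid below 0.1 rad/s and value of joint mill_button below 0.0015 m and value of joint vac_lid below 0.1 rad and distance of each of mill_box, vac_box from where it was at the start of the episode below 0.02 m and angle between mill_box's own z axis and vertical below 0.05 rad and linear speed of mill_box below 0.02 m/s); the robot touches nothing.
It fails at once if the mill's box is shoved, lifted or carried (more than 20 mm, or tipped more than 0.15 rad) (distance of mill_box from where it was at the start of the episode above 0.02 m or angle between mill_box's own z axis and vertical above 0.15 rad).
It fails at once if the blue-lidded box is moved more than 20 mm or its lid opened more than 0.15 rad (distance of vac_box from where it was at the start of the episode above 0.02 m or value of joint vac_lid above 0.15 rad).
It fails at once if the box, lid or button is forced (more than 30 N) (contact force between the arm and mill_box above 30 N).
It fails at once if another thing on the bench is moved or lifted by more than 30 mm (distance of any of screw_jar, tape, glue, driver, spanner, mug from where it was at the start of the episode above 0.03 m).
It also fails if it takes over 64 s, if anything falls off the work surface, if the arm or the gripper's body presses on something with over 40 N, if the wrist force passes 120 N, or if a joint passes its speed limit or range.

ROBOT

A 6-joint arm with a two-finger parallel gripper is mounted at the origin on the work surface. World frame = base frame: x ahead of the robot, y to its left, z up, the work surface at z = 0. Lengths are in mm, angles in rad, forces in N, time in s.
With the tool pointing down it reaches from about 300 to 775 mm from the base axis. Payload 14.6 kg.
Tool frame: the origin (TCP) lies between the finger pads; the fingertips stand 25 mm ahead of it and the grasp point (between the pads) lies 6 mm ahead of it; z points along the fingers, y is the line along which they close (so a half turn about z gives the same grasp; the last joint's range is limited). The gripper opens to 94 mm and grips with 3 to 60 N. Pads are 16 mm wide; open, the fingers measure 119 mm over their backs; the gripper's body (75 mm by 177 mm) begins 78 mm behind the grasp point.
Start: joints at [-1.169, 0.3, 1.521, -0, 1.321, -0.067], TCP at [248.491, -490.654, 230.446] pointing down, gripper open.
Joint ranges: [-3.03, 3.03], [-0.79, 2.21], [0.23, 2.52], [-1.04, 4.18], [0, 3.07], [-2.55, 2.55]. Speed limits (rad/s): [2.22, 2.22, 2.57, 3.14, 3.14, 3.14].

INTERFACE

Orientations are given as [roll, pitch, yaw] about the fixed x, y, z axes, in that order (R = Rz(yaw) Ry(pitch) Rx(roll)).
In Python, from cell import manip gives the robot as it stands. The module is installed in compiled form; this text tells all that it offers.
- The arm moves only by the tool step_arm, never from a script. Its argument "series" is one flat list of numbers, 5 for each row, row after row: the shift along the world's x, y, z in mm, then the turn about the world's z in rad, then the closure, from 0 (fully open) to 1 (shut). In form: [dx, dy, dz, spin, jaw, dx, dy, dz, spin, jaw, ...]. A call has 1 to 20 rows; each row shifts and turns the commanded pose from where the row before left it; what a row does not reach is not made up. A row lasts 1/8 s, in which the tool goes at most 62.5 mm and 10.7 degrees, less where a joint would pass 70% of its speed; a pose out of reach is approached as far as the arm can. A call is refused whole if a number of a shift passes 62.5 or a number of a turn 0.188, either way. A call with a gripper value outside its range is refused whole. The fingers move at their own pace and stop on an object; "squeeze" is the grip in N (left out, the last holds). Time passes only in rows, so rows that do not move let the fingers close. It gives the time, the measured TCP pose, the force, the opening and the grip force at its end, in the units of the state.
- manip.read_state(): the state, without advancing time (a new reading comes with each control period).
- manip.camera(name): name is "scene" or "top" or "wrist"; returns (picture, depth): 384x512x3 uint8, blue, green, red; 384x512 float32, mm along the optical axis (not along the pixel's ray), 0 where there is no reading.
- manip.camera_info(name): a dict with "fovy" (degrees; the focal length in pixels is half the picture's height over the tangent of half this angle, whatever the lens; pixels are square), "cx", "cy" (the principal point, pixels), "eye" and "orientation" of the camera in the world. Camera axes: x right, y down, z forward; pixel columns grow to the right and rows downward; lengths in mm; the calibration is good to about 2 mm. The wrist camera is an equidistant fisheye: a pixel r from the principal point sees the ray r / f radians off the axis. A picture is of the moment at which its call begins: read the wrist's pose just before it. camera_info takes no time and is no camera call; for the wrist camera it gives the pose at the moment of the call.
- manip.sign_off(): hands the job in; it is judged then, once.
The state is a dict: "clock": time; "joints": joint angles; "qd": joint speeds; "effort": joint torques, N m; "eef_pos": TCP position; "eef_rot": TCP orientation; "wrist_force": force on the tool from outside, world axes, zero at the start; "moment": the same for the moment, N m; "finger_gap": finger opening in mm; "finger_force": force on a finger pad.
Only numpy, scipy, OpenCV 4.12 (cv2) and the standard library are available. Lean on these libraries where they do the work, as an engineer would, in place of code of your own. Each camera call takes 0.05 s, during which the arm holds its last target. There are 200 camera calls.

## Working session

There is one attempt and no reset: what is moved stays moved. The work goes in short steps, Python scripts to look and compute and a tool call to move; the robot and the scene stay as the last step left them, time stands still between calls to the robot, and variables do not carry over. Pictures are saved under pics/ and viewed, at most 10 in all, crops included, and the job is handed in when it is done.

Besides the shell and the picture viewer there is one more tool, called as name(argument=value, ...), one argument or row to a line, values as JSON. step_arm: Moves the arm, as the interface text tells. Its arguments: {"type":"object","properties":{"series":{"type":"array"},"squeeze":{"type":"number"}},"required":["series"]}

```bash
mkdir -p pics; cat > h.py <<'E'
import numpy as np, cv2
from cell import manip
from scipy.spatial.transform import Rotation as R
def snap(n):
    i=manip.camera_info(n); p,d=manip.camera(n); return p,d,i
def cloud(d,i):
    h,w=d.shape; f=h/2/np.tan(np.radians(i["fovy"])/2)
    u,v=np.meshgrid(np.arange(w),np.arange(h))
    c=np.dstack([(u-i["cx"])/f*d,(v-i["cy"])/f*d,d])
    o=np.array(i["orientation"]); M=o if o.shape==(3,3) else R.from_euler("xyz",o).as_matrix()
    return c@M.T+np.array(i["eye"])
E
python3 - <<'E'
from h import *
s=manip.read_state(); print(s)
for n in("top","scene"):
    p,d,i=snap(n); print(i); cv2.imwrite(f"pics/{n}0.png",p)
    W=cloud(d,i); hsv=cv2.cvtColor(p,cv2.COLOR_BGR2HSV)
    for nm,lo,hi in(("y",(20,120,80),(35,255,255)),("b",(95,120,60),(125,255,255))):
        m=cv2.inRange(hsv,lo,hi); k,l,st,c=cv2.connectedComponentsWithStats(m)
        for j in range(1,k):
            if st[j,4]>80:
                q=W[(l==j)&(d>0)]; print(n,nm,st[j],c[j].round(),np.median(q,0).round(1),q.min(0).round(),q.max(0).round())
E
```

```text
{'clock': 0.0, 'joints': array([-1.16863577e+00,  3.00473716e-01,  1.52162824e+00, -6.52160291e-06,
        1.32072463e+00, -6.65914705e-02]), 'qd': array([ 9.62718643e-04,  4.87471714e-04,  2.58595420e-03, -7.16594538e-05,
        7.53504966e-04, -5.82176813e-04]), 'effort': array([-3.44359971e-03, -5.31816852e+01, -3.52738345e+01,  7.07440870e-02,
        2.44933198e-02, -9.54093798e-05]), 'eef_pos': array([ 248.37387575, -490.43405061,  229.86494007]), 'eef_rot': array([-3.14036103e+00, -7.58061189e-05,  4.68753600e-01]), 'wrist_force': array([-0.59731993, -0.3423268 ,  0.03015318]), 'moment': array([0.00589692, 0.06415892, 0.0381215 ]), 'finger_force': 0.0, 'finger_gap': 94.14766309032422}
{'fovy': 43.75798036773283, 'cx': 255.74590923911592, 'cy': 196.6696461657553, 'eye': array([5.39171015e+02, 1.09697491e+00, 1.53185997e+03]), 'orientation': array([-3.09702104e+00, -1.24537024e-04, -1.56442011e+00])}
top y [252 129  27  27 328] [265. 142.] [776.9 -26.6  35.3] [741. -69.  -5.] [827.  15.  45.]
top y [ 185  170   50   54 1523] [208. 197.] [599.3 149.8  71.4] [522.  69. -10.] [69
[... 546 characters left out ...]
45  31 511] [245.  25.] [ 23.1 789.9 126.2] [-70. 727.  48.] [165. 975. 132.]
scene y [276  17  18  15 120] [283.  23.] [156.9 920.4 125.9] [101. 831. 119.] [178. 976. 130.]
scene y [ 248  140   58   38 1013] [273. 156.] [600.3 143.   72.5] [468.  69.  -2.] [681. 293.  77.]
scene y [282 216  27  27 467] [295. 230.] [785.2 -41.   34. ] [728. -67.  -1.] [819.  12.  42.]
scene b [ 171  203   69   53 1668] [201. 226.] [ 606.4 -190.9   72.2] [ 478. -259.   -0.] [ 681. -119.   77.]
scene b [ 102  292   47   64 1932] [126. 326.] [ 639.2 -472.4   51.8] [ 600. -512.    2.] [ 683. -416.   93.]
scene b [ 229  297   84   87 4467] [274. 346.] [ 927.8 -352.   114. ] [ 876. -438.    2.] [ 966. -294.  142.]
```

```bash
python3 - <<'E'
from h import *
p=cv2.imread("pics/top0.png"); q=cv2.imread("pics/scene0.png")
a=cv2.resize(p[120:310,130:400],None,fx=2.9,fy=2.9,interpolation=cv2.INTER_CUBIC)
cv2.imwrite("pics/topc.png",a)
for n,p in(("top",p),("scene",q)):
    i=manip.camera_info(n); hsv=cv2.cvtColor(p,cv2.COLOR_BGR2HSV)
    m=cv2.inRange(hsv,(20,120,80),(35,255,255)); k,l,st,c=cv2.connectedComponentsWithStats(m)
    x,y=(208,197) if n=="top" else (273,156)
    j=np.argmin(np.hypot(*(c-[x,y]).T)); cn=max(cv2.findContours((l==j).astype(np.uint8),0,1)[0],key=len)
    W=cloud(np.ones(p.shape[:2]),i)-i["eye"]; 
    W=i["eye"]+W*((71-i["eye"][2])/W[...,2])[...,None]
    P=W[cn[:,0,1],cn[:,0,0]][:,:2].astype(np.float32)
    r=cv2.minAreaRect(P); print(n,r); print(cv2.boxPoints(r).round(1))
    mm=W[l==j][:,:2]
    for yaw in [0]:
        print(cv2.approxPolyDP(P[:,None],7,True)[:,0].round(0).tolist())
E
```

```text
top ((599.3525390625, 146.87445068359375), (135.54798889160156, 148.36318969726562), 77.01376342773438)
[[511.8  97.5]
 [656.4  64.2]
 [686.9 196.2]
 [542.3 229.6]]
[[685.0, 194.0], [577.0, 217.0], [565.0, 190.0], [535.0, 192.0], [523.0, 128.0], [554.0, 116.0], [551.0, 89.0], [655.0, 68.0]]
scene ((597.3148193359375, 147.33172607421875), (134.15200805664062, 149.60397338867188), 78.59855651855469)
[[510.7  96.4]
 [657.4  66.8]
 [683.9 198.3]
 [537.2 227.9]]
[[532.0, 194.0], [520.0, 129.0], [549.0, 120.0], [553.0, 88.0], [658.0, 69.0], [677.0, 198.0], [577.0, 219.0], [563.0, 190.0]]
```

View pics/topc.png

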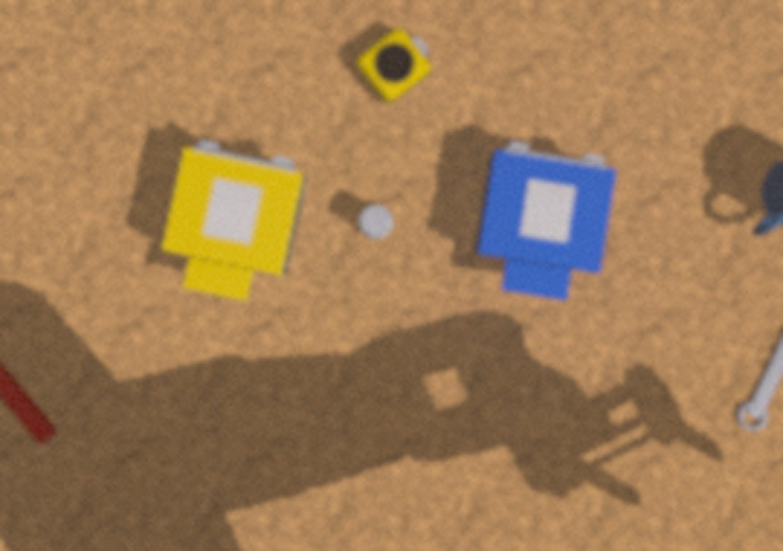

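View pics/scene0.png

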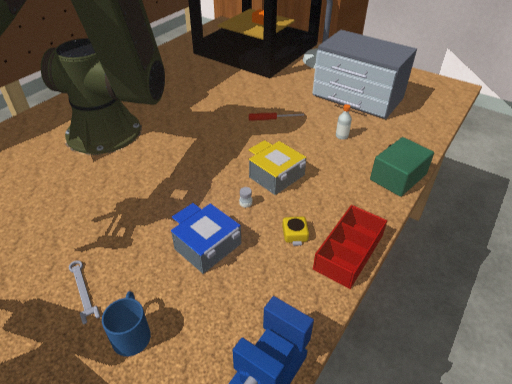

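The top crop shows the yellow lid around (232,220) with its lip at (216,280), pointing towards the robot. The jar is at (376,220) and the driver at the left edge. The box's yaw is about -0.206 and its lip middle about (527,161). The tool always points down, so I will straddle the lip with the two fingers and swing it on light fingertip contact. First I hover over it.

step_arm(
  series=[18.5,40.5,0,-0.042,0,18.5,40.5,0,-0.042,0,18.5,40.5,0,-0.042,0,18.5,40.5,0,-0.042,0,18.5,40.5,0,-0.042,0,18.5,40.5,0,-0.042,0,18.5,40.5,0,-0.042,0,18.5,40.5,0,-0.042,0,18.5,40.5,0,-0.042,0,18.5,40.5,0,-0.042,0,18.5,40.5,0,-0.042,0,18.5,40.5,0,-0.042,0,18.5,40.5,0,-0.042,0,18.5,40.5,0,-0.042,0,18.5,40.5,0,-0.042,0,18.5,40.5,0,-0.042,0,0,0,-30,0,0,0,0,-30,0,0,0,0,0,0,0,0,0,0,0,0],
)

```text
clock: 2.6
eef_pos: [544.9, 157.3, 171.6]
eef_rot: [-3.141, -0.001, -0.203]
wrist_force: [-0.3, -0.7, 1.2]
finger_gap: 93.7
finger_force: 0.0
```

```bash
python3 - <<'E'
from h import *
s=manip.read_state(); print(s["clock"],s["eef_pos"],s["eef_rot"],s["joints"])
p,d,i=snap("wrist"); print(i); cv2.imwrite("pics/w1.png",p)
E
```

```text
2.6 [544.91355594 157.34104399 171.64792902] [-3.14109773e+00 -1.11304778e-03 -2.03380626e-01] [ 2.16524886e-01  3.90377675e-01  1.54111569e+00 -1.96319504e-06
  1.20888117e+00  1.99070226e+00]
{'fovy': 65.70646984690485, 'cx': 255.79764465782955, 'cy': 189.90376793443852, 'eye': array([618.22435584, 142.64710265, 324.30233561]), 'orientation': array([ 2.88281974e+00,  4.02067589e-04, -1.77292806e+00])}
```

View pics/w1.png

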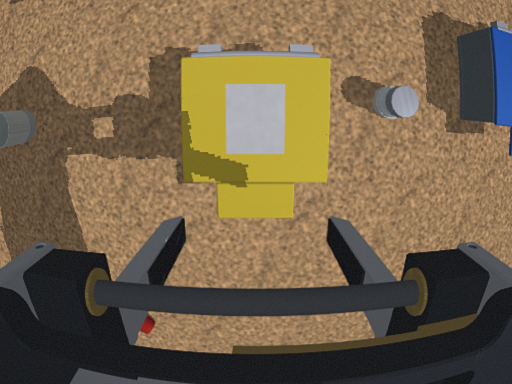

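The wrist view shows the yellow lid at (182..330, 57..183), the lip at (218..294, 183..217), and the fingers well aligned with it. I'll refine the position from these pixels.

```bash
python3 - <<'E'
from h import *
i=manip.camera_info("wrist"); f=192/np.tan(np.radians(i["fovy"])/2)
p=cv2.imread("pics/w1.png"); m=cv2.inRange(cv2.cvtColor(p,cv2.COLOR_BGR2HSV),(20,120,50),(35,255,255)); m[235:]=0
cn=max(cv2.findContours(m,0,1)[0],key=cv2.contourArea)[:,0].astype(float)
a=cn-[i["cx"],i["cy"]]; r=np.hypot(*a.T); t=r/f
D=np.c_[a/r[:,None]*np.sin(t)[:,None],np.cos(t)]@R.from_euler("xyz",i["orientation"]).as_matrix().T
W=i["eye"]+D*((71-i["eye"][2])/D[:,2])[:,None]
P=W[:,:2].astype(np.float32)
print(cv2.approxPolyDP(P[:,None],6,True)[:,0].round(1).tolist())
rr=cv2.minAreaRect(P); print(rr)
yaw=-np.radians(90-rr[2]) if rr[2]>45 else np.radians(rr[2])
ex=np.array([np.cos(yaw),np.sin(yaw)]); ey=np.array([-ex[1],ex[0]])
x=P@ex; y=P@ey; fr=x<x.min()+25
print(yaw,"len",np.ptp(x),"w",np.ptp(y),"lipw",np.ptp(y[fr]))
L=x.min()*ex+(y[fr].min()+y[fr].max())/2*ey; H=x.max()*ex+(y.min()+y.max())/2*ey
print("lip",L,"hinge",H,"grip",L+18*ex,"btn",L+91*ex)
E
```

```text
[[680.7999877929688, 194.60000610351562], [574.7000122070312, 218.10000610351562], [565.7000122070312, 188.5], [534.5999755859375, 195.10000610351562], [521.0, 129.10000610351562], [552.2999877929688, 122.9000015258789], [549.7999877929688, 92.0999984741211], [653.5999755859375, 70.69999694824219]]
((597.5486450195312, 147.837158203125), (129.010986328125, 144.2191162109375), 78.36173248291016)
-0.2031260874011232 len 144.21911438906534 w 129.01099339180857 lipw 69.15382923316332
lip [526.93399077 162.44417725] hinge [668.17566468 133.290339  ] grip [544.56392395 158.81299893] btn [616.06309741 144.08655353]
```

step_arm(
  series=[0,1.5,-20,0,0,0,0,-20,0,0,0,0,-20,0,0,0,0,-16,0,0,0,0,-10,0,0,0,0,0,0,0,0,0,0,0,0.1,0,0,0,0,0.2],
  squeeze=4,
)

```text
clock: 3.65
eef_pos: [544.8, 158.9, 85.1]
eef_rot: [-3.141, -0.001, -0.203]
wrist_force: [-0.5, 0.1, -0.1]
finger_gap: 78.3
finger_force: 0.0
```

step_arm(
  series=[0,0,0,0,0.24,0,0,0,0,0.28,0,0,0,0,0.32,0,0,0,0,0.35,0,0,0,0,0.35,0,0,0,0,0.35],
)

```text
clock: 4.4
eef_pos: [544.5, 158.6, 84.6]
eef_rot: [3.141, -0.0, -0.203]
wrist_force: [-2.0, -4.9, 4.6]
finger_gap: 69.9
finger_force: 4.0
```

```bash
python3 - <<'E'
import numpy as np
t=np.r_[np.linspace(0,.8,11),np.linspace(.8,1.85,15)[1:]]; u=-128*np.cos(t)+2.5*np.sin(t); z=128*np.sin(t)+2.5*np.cos(t)
y=-.203; print(np.c_[np.diff(u)*np.cos(y),np.diff(u)*np.sin(y),np.diff(z)].round(1).tolist())
E
```

```text
[[0.6, -0.1, 10.2], [1.4, -0.3, 10.1], [2.2, -0.4, 10.0], [3.0, -0.6, 9.8], [3.7, -0.8, 9.5], [4.4, -0.9, 9.2], [5.2, -1.1, 8.8], [5.8, -1.2, 8.3], [6.5, -1.3, 7.8], [7.0, -1.5, 7.3], [7.1, -1.5, 6.3], [7.5, -1.6, 5.7], [7.9, -1.6, 5.1], [8.3, -1.7, 4.5], [8.6, -1.8, 3.9], [8.9, -1.8, 3.2], [9.1, -1.9, 2.5], [9.2, -1.9, 1.8], [9.3, -1.9, 1.1], [9.4, -1.9, 0.4], [9.4, -1.9, -0.3], [9.3, -1.9, -1.1], [9.2, -1.9, -1.8], [9.1, -1.9, -2.5]]
```

step_arm(
  series=[0.6,-0.1,10.2,0,0.35,1.4,-0.3,10.1,0,0.35,2.2,-0.4,10,0,0.35,3,-0.6,9.8,0,0.35],
)

```text
clock: 4.9
eef_pos: [551.6, 157.1, 125.2]
eef_rot: [3.141, 0.0, -0.203]
wrist_force: [-0.6, -6.3, -2.0]
finger_gap: 70.1
finger_force: 4.0
```

```bash
python3 - <<'E'
from h import *
p,d,i=snap("scene"); cv2.imwrite("pics/s2.png",cv2.resize(p[60:240,170:400],None,fx=3,fy=3))
s=manip.read_state(); print(s["eef_pos"],s["wrist_force"],s["finger_gap"],s["finger_force"])
E
```

```text
[552.2382496  157.05148935 126.56430379] [-4.94411579 -6.78987564  1.58328776] 70.02689132548839 3.9919549226760864
```

View pics/s2.png

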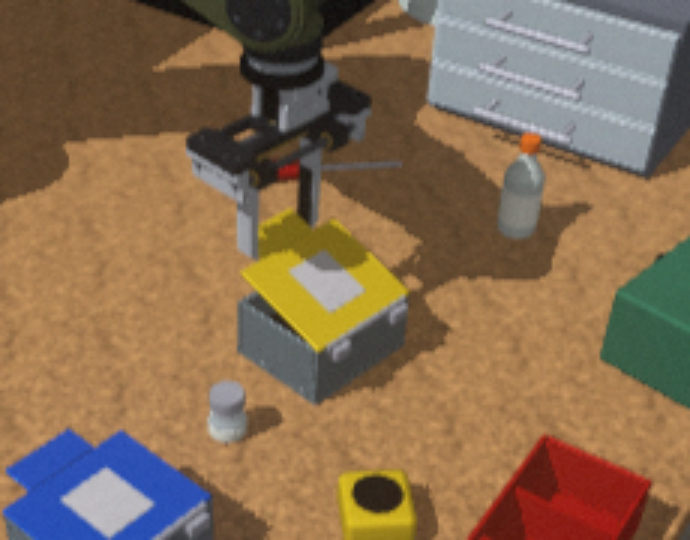

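The lid follows the fingers: it is raised at about (320,280) in the crop and the box hasn't moved. I'll continue the arc, easing the sideways load by 1 mm.

step_arm(
  series=[3.5,-1.8,9.5,0,0.35,4.4,-0.9,9.2,0,0.35,5.2,-1.1,8.8,0,0.35,5.8,-1.2,8.3,0,0.35,6.5,-1.3,7.8,0,0.35,7,-1.5,7.3,0,0.35],
)

```text
clock: 5.7
eef_pos: [584.6, 150.0, 176.0]
eef_rot: [-3.141, -0.0, -0.203]
wrist_force: [1.9, 5.9, -1.8]
finger_gap: 70.0
finger_force: 4.0
```

step_arm(
  series=[7.2,-1,6.3,0,0.35,7.5,-1.6,5.7,0,0.35,7.9,-1.6,5.1,0,0.35,8.3,-1.7,4.5,0,0.35,8.6,-1.8,3.9,0,0.35,8.9,-1.8,3.2,0,0.35,9.1,-1.9,2.5,0,0.35],
)

```text
clock: 6.58
eef_pos: [642.2, 138.0, 206.8]
eef_rot: [3.141, -0.0, -0.203]
wrist_force: [0.3, 2.8, -0.4]
finger_gap: 70.0
finger_force: 4.0
```

step_arm(
  series=[9.2,-1.9,1.8,0,0.35,9.3,-1.9,1.1,0,0.35,9.4,-1.9,0.4,0,0.35,9.4,-1.9,-0.3,0,0.35,9.3,-1.9,-1.1,0,0.35,9.2,-1.9,-1.8,0,0.35,0,0,0,0,0.35,0,0,0,0,0.35],
)

```text
clock: 7.58
eef_pos: [697.3, 126.6, 206.6]
eef_rot: [3.141, 0.0, -0.203]
wrist_force: [-0.0, -3.4, 1.6]
finger_gap: 70.0
finger_force: 4.0
```

```bash
python3 - <<'E'
from h import *
p,d,i=snap("scene"); cv2.imwrite("pics/s3.png",cv2.resize(p[40:240,170:400],None,fx=3,fy=3))
s=manip.read_state(); print(s["eef_pos"],s["wrist_force"],s["finger_gap"],s["finger_force"])
E
```

```text
[697.17896234 126.69001103 206.59242996] [-0.69846412 -3.03440736  0.59634468] 69.70906699795935 4.000731892883778
```

View pics/s3.png

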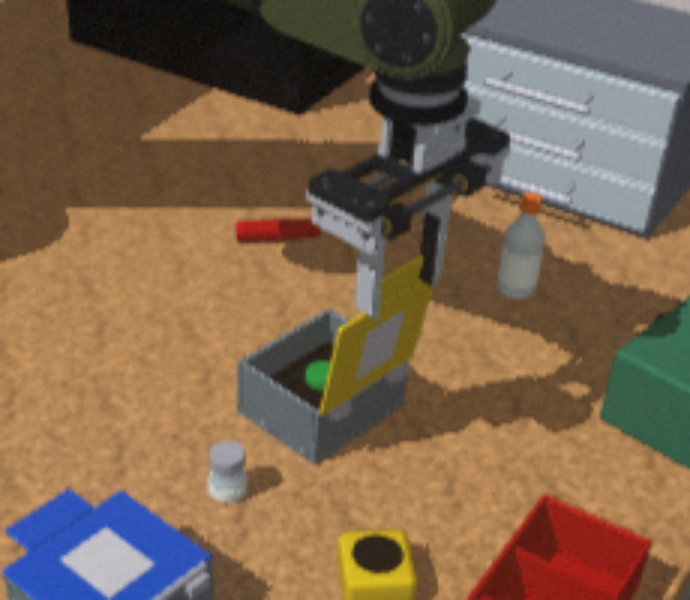

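The lid is past vertical, at about (380,340), and the green button shows at (320,375). I'll go a little further, then release.

step_arm(
  series=[9.1,-1.9,-2.5,0,0.35,4.5,-0.9,-1.5,0,0.35,0,0,0,0,0.35,0,0,0,0,0.25,0,0,0,0,0.2,0,0,0,0,0.1,0,0,0,0,0,0,0,0,0,0,0,0,0,0,0,0,0,20,0,0,0,0,30,0,0,0,0,30,0,0,-30,6,0,0,0,-30,6,0,0,0,-30,6,0,0,0,-10,2,0,0,0,0,0,0,0,0],
)

```text
clock: 9.75
eef_pos: [611.2, 144.1, 283.2]
eef_rot: [-3.141, -0.001, -0.203]
wrist_force: [-0.1, 0.1, 0.8]
finger_gap: 93.8
finger_force: 0.0
```

```bash
python3 - <<'E'
from h import *
s=manip.read_state(); print(s["clock"],s["eef_pos"],s["wrist_force"])
i=manip.camera_info("wrist"); p,d=manip.camera("wrist"); f=192/np.tan(np.radians(i["fovy"])/2)
p2,d2,i2=snap("scene")
cv2.imwrite("pics/s4.png",np.hstack([cv2.resize(p,(400,300)),cv2.resize(p2[60:233,170:400],(400,300))]))
m=cv2.inRange(cv2.cvtColor(p,cv2.COLOR_BGR2HSV),(45,120,60),(85,255,255)); k,l,st,c=cv2.connectedComponentsWithStats(m)
Rm=R.from_euler("xyz",i["orientation"]).as_matrix()
for j in range(1,k):
    if st[j,4]<60: continue
    z=np.median(d[l==j]); a=c[j]-[i["cx"],i["cy"]]; r=np.hypot(*a); t=r/f
    D=np.r_[a/r*np.sin(t),np.cos(t)]; print(st[j],i["eye"]+Rm@(D/D[2]*z))
W=cloud(d2,i2); m=cv2.inRange(cv2.cvtColor(p2,cv2.COLOR_BGR2HSV),(45,120,60),(85,255,255)); m[:,360:]=0
q=W[(m>0)&(d2>0)]; print(len(q),np.median(q,0),q.min(0),q.max(0))
E
```

```text
9.75 [611.21572428 144.05473366 283.19196131] [-0.10210266  0.08088479  0.80455454]
[242 153  28  27 588] [615.55227521 143.7843813   46.75070493]
96 [617.6648131  140.52032364  50.00421124] [599.23017988 126.29149332  39.44399107] [632.06276831 163.3538419   54.57555803]
```

View pics/s4.png

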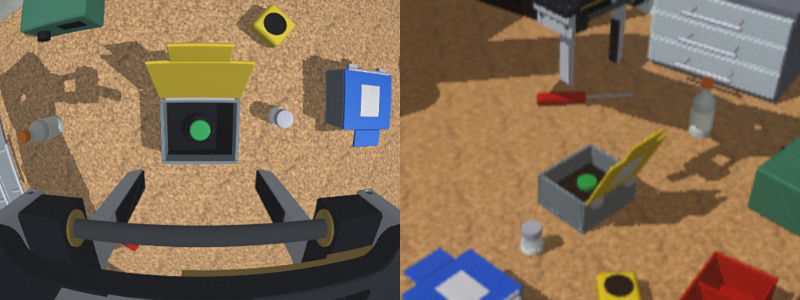

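The lid leans back open by itself. The button is at (616,144) with its top at about 48 mm, and the box hasn't moved. I'll shut the fingers and go down.

step_arm(
  series=[3,0,0,0,0.5,0,0,0,0,1,0,0,0,0,1,0,0,0,0,1,0,0,0,0,1,0,0,-40,0,1,0,0,-40,0,1,0,0,-40,0,1,0,0,-40,0,1,0,0,-23,0,1,0,0,-10,0,1,0,0,-8,0,1,0,0,0,0,1,0,0,0,0,1],
)

```text
clock: 11.6
eef_pos: [614.4, 144.1, 82.6]
eef_rot: [-3.141, -0.001, -0.203]
wrist_force: [-0.3, -0.5, 0.1]
finger_gap: 0.9
finger_force: 0.0
```

step_arm(
  series=[0,0,-3,0,1,0,0,-3,0,1,0,0,-3,0,1,0,0,0,0,1,0,0,0,0,1],
)

```text
clock: 12.22
eef_pos: [614.0, 144.0, 72.9]
eef_rot: [-3.142, -0.0, -0.203]
wrist_force: [-0.2, -0.8, 2.2]
finger_gap: 0.5
finger_force: 1.1
```

step_arm(
  series=[0,0,-2,0,1,0,0,0,0,1,0,0,0,0,1],
)

```text
clock: 12.6
eef_pos: [614.1, 144.1, 70.9]
eef_rot: [-3.142, -0.0, -0.203]
wrist_force: [-1.5, -0.9, 4.4]
finger_gap: 0.4
finger_force: 1.7
```

step_arm(
  series=[0,0,-1.5,0,1,0,0,0,0,1,0,0,0,0,1],
)

```text
clock: 12.98
eef_pos: [614.0, 144.1, 69.3]
eef_rot: [-3.142, -0.0, -0.203]
wrist_force: [0.7, 0.1, 4.7]
finger_gap: 0.6
finger_force: 2.1
```

step_arm(
  series=[0,0,-1.5,0,1,0,0,0,0,1,0,0,0,0,1],
)

```text
clock: 13.35
eef_pos: [614.1, 144.0, 68.2]
eef_rot: [-3.141, -0.0, -0.203]
wrist_force: [-2.6, -0.5, 8.9]
finger_gap: 0.0
finger_force: 4.5
```

step_arm(
  series=[0,0,-1,0,1,0,0,0,0,1,0,0,0,0,1],
)

```text
clock: 13.72
eef_pos: [614.2, 144.1, 68.1]
eef_rot: [-3.141, -0.001, -0.203]
wrist_force: [-6.3, -1.2, 16.7]
finger_gap: 0.7
finger_force: 8.4
```

The button is at its stop: the height stayed at 68.1 mm while the force rose to 16.7 N. I'll back off now.

step_arm(
  series=[0,0,4,0,1,0,0,10,0,1,0,0,20,0,1,0,0,40,0,1,0,0,50,0,1,0,0,50,0,1,-30,6,40,0,1,-50,10,0,0,1,-50,10,0,0,1,0,0,0,0,1,0,0,0,0,1,0,0,0,0,1,0,0,0,0,1],
)

```text
clock: 15.35
eef_pos: [484.5, 169.8, 280.4]
eef_rot: [3.141, 0.001, -0.204]
wrist_force: [-0.2, -0.5, 0.2]
finger_gap: 0.7
finger_force: 0.0
```

```bash
python3 - <<'E'
from h import *
p,d,i=snap("scene"); cv2.imwrite("pics/s5.png",cv2.resize(p[60:260,150:410],(780,600)))
s=manip.read_state(); print(s["clock"],s["eef_pos"],s["wrist_force"])
W=cloud(d,i); m=cv2.inRange(cv2.cvtColor(p,cv2.COLOR_BGR2HSV),(45,120,60),(85,255,255)); m[:,360:]=0
q=W[(m>0)&(d>0)]; print(len(q),np.median(q,0))
E
```

```text
15.4 [484.43057865 169.85517472 280.43697389] [ 0.13637683  0.14076244 -0.26696128]
96 [616.61291981 140.89147162  49.59534998]
```

View pics/s5.png

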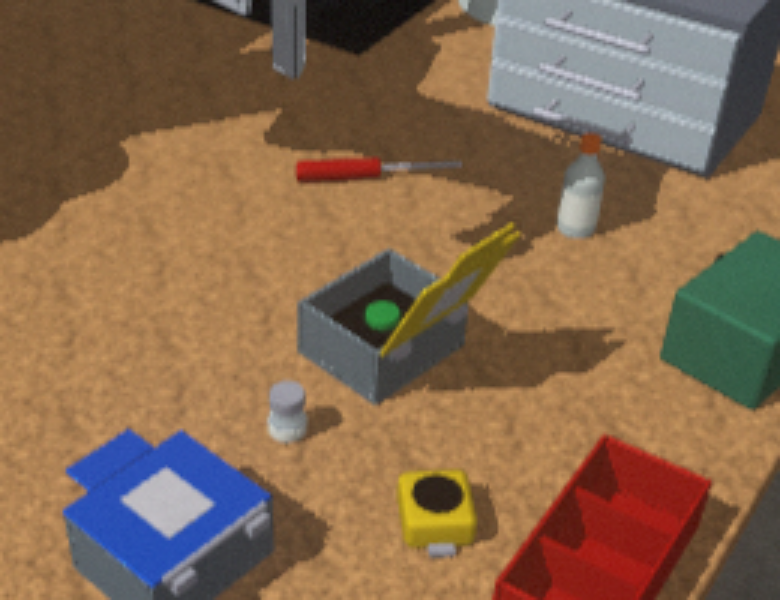

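The yellow lid leans open at (455,290), the green button is back up at (382,315), the blue lid is shut and the hand is clear.

```bash
python3 -c "
from cell import manip
print(manip.sign_off())"
```

```text
the job is handed in; nothing more can be done
None
```

The job is handed in with no verdict returned: the yellow lid rests open by itself, the green button was pressed to its stop and is back up, and both boxes look unmoved; because the tool only points down, I swung the lid by lightly holding the lip's sides (4 N) instead of with a fingertip under it.

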